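Load the furnace carrier: rings on the arbor, keeper closed

TASK

Load the small steel furnace carrier: thread the three white ceramic rings onto its upright arbor one after the other, the widest first, the middle one on it and the narrowest on top, each lying flat; they chip, so lower them all the way rather than letting them drop. Then swing the keeper by its upright pin fully home over the stack, so that its slot closes around the arbor, and leave it there. Leave the bottle, the beaker and the meter where they stand.

Things in the scene. Friction and masses are not known exactly. Their poses are not given: they have to be found in the camera images.
- ring_wide: The widest of three plain white ceramic spacer rings, lying flat on the bench: outer diameter 62 mm, bore 16 mm, 16 mm thick. Origin: on the ring's axis at its underside; z up along the axis.
- ring_middle: The middle one of three plain white ceramic spacer rings, lying flat on the bench: outer diameter 48 mm, bore 16 mm, 16 mm thick. Origin: on the ring's axis at its underside; z up along the axis.
- ring_narrow: The narrowest of three plain white ceramic spacer rings, lying flat on the bench: outer diameter 36 mm, bore 16 mm, 16 mm thick. Origin: on the ring's axis at its underside; z up along the axis.
- carrier: Steel carrier, fixed to the bench: base plate 90 mm (its x) by 155 mm (its y, from -99.5 to +55.5 mm), 12 mm thick, with the arbor at its origin and an 18 mm pivot post 70 mm from the arbor towards its -y, the pivot screw's top 76 mm above the bench. Origin: on the bench, on the arbor's axis; z up.
- arbor_foot (a point): Where the arbor meets the top of the base plate, 12 mm above the bench, axes as the carrier's. A ring alone on the arbor lies with its underside here; the second lies 16 mm and the third 32 mm higher, so the full stack's top is 60 mm above the bench.
- arbor_tip (a point): Tip of the arbor, 82 mm above the bench. The arbor is 12 mm in diameter (the rings have 2 mm play all round); its top 8 mm taper to 5 mm diameter.
- keeper_pivot (a point): On the keeper's upright pivot axis, 70 mm above the bench, axes as the carrier's. The keeper is a flat steel bar, 6 mm thick, that turns level about this axis; underside 64 mm above the bench, 4 mm over the full stack. Its open-sided slot, 70 mm from the pivot, takes in the arbor.
- keeper_pin (a point): Top centre of the keeper's upright handle pin: 12 mm diameter, standing 34 mm above the keeper's upper face, its top 104 mm above the bench, 98 mm from the pivot axis. With the keeper home it stands 28 mm beyond the arbor, on the far side from the pivot (the carrier's +y).
- keeper (a joint): Swing of the keeper. 0 = fully home, slot around the arbor, against its stop; it grows, up to 2.3 rad, as the keeper swings open clockwise seen from above, from the carrier's +y towards its +x. At the start it stands open, 1.6 to 2.1 rad. It turns with light friction (about 0.5 N at the pin) and stays where it is left.
- bottle: Bystander: loose white reagent bottle with a red cap, 66 mm diameter, 140 mm tall. Origin: centre of its underside.
- beaker: Bystander: loose glass beaker, 70 mm diameter, 90 mm tall. Origin: centre of its underside.
- meter: Bystander: loose orange hand-held meter lying flat, 75 by 140 mm (along its y), 36 mm thick, with a dial on top (42 mm in all). Origin: centre of its underside.
Mind the look-alikes: they are no part of the job. What is shaped like the ring_narrow but brown or green is not meant.

How it is judged:
By the outcome, as a careful person would: the job done as asked, in the order asked, and still so for the second after the job is handed in, with the robot touching nothing.
It also fails if it takes over 72 s, if anything falls off the work surface, if the arm or the gripper's body presses on something with over 40 N, if the wrist force passes 120 N, or if a joint passes its speed limit or range.

ROBOT

A 6-joint arm with a two-finger parallel gripper is mounted at the origin on the work surface. World frame = base frame: x ahead of the robot, y to its left, z up, the work surface at z = 0. Lengths are in mm, angles in rad, forces in N, time in s.
With the tool pointing down it reaches from about 350 to 775 mm from the base axis. Payload 7.3 kg.
Tool frame: the origin (TCP) lies on the centre line of the jaws, within the pads' length; the fingertips stand 22 mm ahead of it and the grasp point (between the pads) lies 3 mm ahead of it; z points along the fingers, y is the direction in which the jaws open and shut (so a half turn about z gives the same grasp; the last joint's range is limited). The gripper opens to 92 mm and grips with 3 to 60 N. Pads are 19 mm wide; open, the fingers measure 130 mm over their backs; the gripper's body (75 mm by 190 mm) begins 47 mm behind the grasp point.
Start: joints at [0.994, 0.342, 1.524, -0, 1.275, -0.146], TCP at [219.226, 477.056, 248.741] pointing down, gripper open.
Joint ranges: [-2.53, 2.53], [-0.77, 2.02], [0.04, 2.7], [-1, 4.14], [0.28, 2.66], [-3.11, 3.11]. Speed limits (rad/s): [2.57, 2.57, 3.14, 3.14, 3.14, 3.14].

INTERFACE

Orientations are given as [roll, pitch, yaw] about the fixed x, y, z axes, in that order (R = Rz(yaw) Ry(pitch) Rx(roll)).
In Python, from plant import get_obs, capture, bot, spot_in gives the robot as it stands.
- The arm moves only by the shell command python3 -m handwheel 'ROWS' [OPENING]. ROWS is JSON, a list of rows, each a list of 2 entries, a list of its own where there are three numbers: the shift along the world's x, y, z in mm, then the turn, a rotation vector about the world's x, y, z in rad. In form: [[[x, y, z], [wx, wy, wz]], ...]. A call has 1 to 12 rows; each row shifts and turns the commanded pose from where the row before left it; what a row does not reach is not made up. A row lasts 1/8 s, in which the tool goes at most 62.5 mm and 10.7 degrees, less where a joint would pass 70% of its speed; a pose out of reach is approached as far as the arm can. A call is refused whole if a number of a shift passes 62.5 or a number of a turn 0.188, either way. A call with a gripper value outside its range is refused whole. OPENING is the closure, from 0 (fully open) to 1 (shut), set as the call begins (- or left out, the last holds). The fingers move at their own pace and stop on an object; the grip force is fixed at half the most. Time passes only in rows, so rows that do not move let the fingers close. It gives the time, the measured TCP pose, the force and the opening at its end, in the units of the state.
- get_obs(): the state, without advancing time (a new reading comes with each control period).
- capture(name): name is "side" or "top"; returns a dict with "img" (480x640x3 uint8, red, green, blue), "fx", "fy", "cx", "cy" (pixels), "cam_to_world" (4x4, takes a point from camera to world coordinates). Camera axes: x right, y up, looking along -z (the intrinsics and any distortion apply to the point x, -y, -z); pixel columns grow to the right and rows downward; lengths in mm; the calibration is good to about 2 mm. A picture is of the moment at which its call begins. There is no depth.
- bot.close_job(): hands the job in, once; it reports no verdict.
Trained networks look in the newest picture that a camera, given by its name, has taken for a name from the list of things; names that differ only in an ending like _2 or _b are one class to them, and where a whole thing is asked for, a point or a joint stands for the part that bears it (a point fixed in the world has none). Each returns a list of dicts, best first, with "score" (0 to 1); they miss things now and then, are a little off and sometimes report something else, mostly with a low value. They report only what shows in the picture. A call takes as long as a camera call. They do not tell look-alikes from the thing itself.
- spot_in(thing, camera): "xyz" ([x, y, z] in mm, in the coordinates of the camera as it stood for that picture, good to about 4 mm: the middle of the surface that is visible of it).
The state is a dict: "time": time; "joint_positions": joint angles; "dq": joint speeds; "tau": joint torques, N m; "tool_pos": TCP position; "tcp_rot": TCP orientation; "contact_force": force on the tool from outside, world axes, zero at the start; "moment": the same for the moment, N m; "grip_width": finger opening in mm.
Only numpy, scipy, OpenCV 4.12 (cv2) and the standard library are available. Lean on these libraries where they do the work, as an engineer would, in place of code of your own. Each camera call takes 0.05 s, during which the arm holds its last target. There are 200 camera calls.

## Working session

There is one attempt and no reset: what is moved stays moved. The work goes in short steps, Python scripts to look and compute and a shell command to move; the robot and the scene stay as the last step left them, time stands still between calls to the robot, and variables do not carry over. Pictures are saved under pics/ and viewed, about 8 in all and at most 12, crops included, and the job is handed in when it is done.

```bash
mkdir -p pics; ls
python3 - <<'E'
from plant import get_obs, capture, bot, spot_in
import cv2,numpy as np
o=get_obs();print(o)
for c in ["side","top"]:
    d=capture(c);cv2.imwrite(f"pics/{c}1.png",d["img"][:,:,::-1])
    T=np.array(d["cam_to_world"]);print(c,{k:d[k] for k in d if k not in("img",)})
    for n in ["ring_wide","ring_middle","ring_narrow","carrier","keeper_pin","arbor_tip","keeper","bottle","beaker","meter"]:
        try:
            for r in spot_in(n,c)[:4]:
                print(c,n,round(r["score"],2),(T@np.r_[r["xyz"],1])[:3].round(0))
        except Exception as e: print(n,e)
E
```

```text
pics
{'time': 0.0, 'joint_positions': array([ 9.94002943e-01,  3.42712620e-01,  1.52503538e+00, -3.49783555e-05,
        1.27539280e+00, -1.46021689e-01]), 'dq': array([-0.00048041, -0.00175221, -0.0003856 ,  0.00189978,  0.00127749,
        0.00015869]), 'tau': array([-1.02207236e-03, -4.31235266e+01, -2.44216704e+01,  7.16417818e-02,
        5.61717991e-02, -1.15198509e-04]), 'tool_pos': array([219.01396564, 476.7146099 , 248.04377185]), 'tcp_rot': array([-3.14005611e+00, -1.92169767e-04,  2.71083102e+00]), 'contact_force': array([-0.24315482, -0.26771463, -0.08701788]), 'moment': array([-0.00996103,  0.02058215,  0.00156376]), 'grip_width': 91.798175285835}
side {'fx': 607.7626082638562, 'fy': 607.7626082638562, 'cx': 316.2371484071103, 'cy': 245.7618326729794, 'cam_to_world': array([[ 7.07422080e-01,  4.33919539e-01, -5.57913823e-01,
        -2.24086566e+02],
       [-7.06641351e-01,  4.17953341e-01, -5.70940457e-01,
        -8.13263400e+02],
       [-1.45602738e-02,  7.98140864e-01,  6.02294911e-01,
         9.08722701e+02],
       [ 0.00000000e+00,  0.00000000e+00,  0.00000000e
[... 873 characters left out ...]
777e-03,  5.14753583e-04,
        -4.58738515e+01],
       [ 2.80432006e-04,  1.22352637e-01,  9.92486652e-01,
         1.34569863e+03],
       [ 0.00000000e+00,  0.00000000e+00,  0.00000000e+00,
         1.00000000e+00]])}
top ring_wide 0.67 [604. 129.   9.]
top ring_middle 0.83 [474. 286.  14.]
top ring_narrow 0.66 [393. 105.  12.]
top ring_narrow 0.62 [472. 101.  18.]
top ring_narrow 0.6 [390. 179.  16.]
top ring_narrow 0.52 [462. 179.  16.]
top carrier 0.72 [ 453. -202.    9.]
top keeper_pin 0.88 [ 513. -235.   70.]
top arbor_tip 0.65 [ 454. -198.   10.]
top keeper 0.93 [ 514. -241.   66.]
top bottle 0.59 [734. -11.  95.]
top beaker 0.65 [654. 363.  53.]
top meter 0.7 [ 300. -389.   36.]
```

View pics/top1.png

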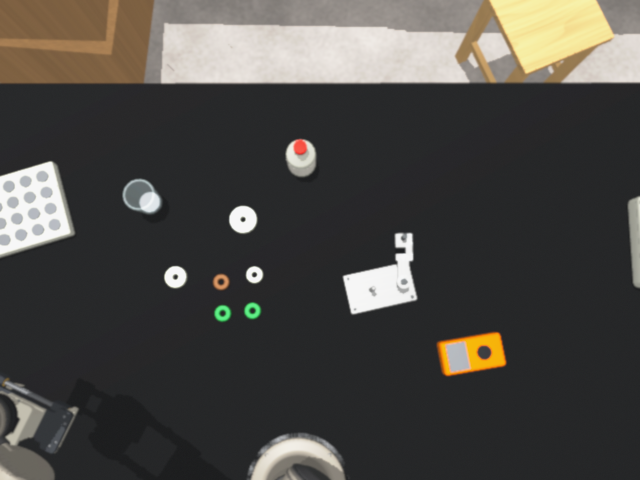

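View pics/side1.png

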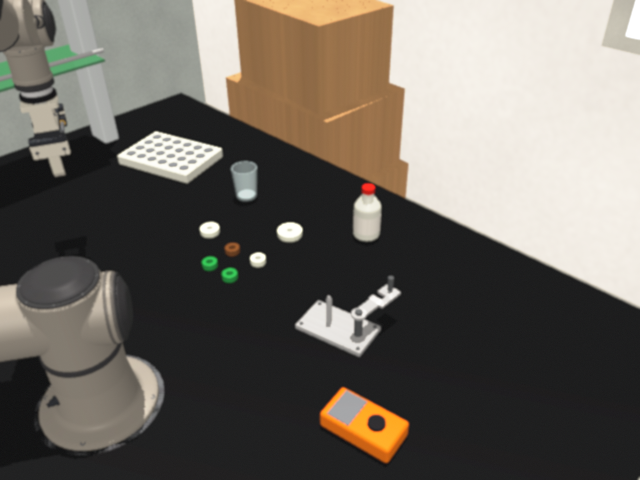

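Top view: the white rings are wide (243,219), middle (176,277) and narrow (255,275). Narrow-shaped look-alikes are brown (221,282) and green (223,313), (252,310). Only the white one at (255,275) fits ring_narrow. The carrier is at about (380,288), with the keeper open towards +x (pin at about (404,240)). Next I'll take an enlarged crop and measure.

```bash
cat > h.py <<'E'
from plant import get_obs, capture, bot, spot_in
import cv2,numpy as np
def proj(d,P):
    T=np.array(d["cam_to_world"]);q=(np.atleast_2d(P)-T[:3,3])@T[:3,:3]
    return np.c_[d["cx"]+d["fx"]*q[:,0]/-q[:,2], d["cy"]-d["fy"]*q[:,1]/-q[:,2]]
def ray(d,u,v,z):
    T=np.array(d["cam_to_world"]);r=T[:3,:3]@np.array([(u-d["cx"])/d["fx"],-(v-d["cy"])/d["fy"],-1])
    return T[:3,3]+r*(z-T[2,3])/r[2]
def blob(d,u,v,R=25):
    g=d["img"].min(2).copy(); 
    m=(g>110).astype(np.uint8); n,l,s,c=cv2.connectedComponentsWithStats(m)
    u,v=int(u),int(v); w=l[v-R:v+R,u-R:u+R]; k=np.bincount(w[w>0]).argmax()
    return k,s[k],cv2.moments(cv2.convexHull(np.argwhere(l==k)[:,::-1].astype(np.float32)))
E
python3 - <<'E'
from h import *
t=capture("top");s=capture("side")
for n,p,q,R in [("wide",(243,219),(290,232),31),("mid",(176,277),(209,229),24),("nar",(255,275),(258,259),18)]:
    for d,(u,v) in((t,p),(s,q)):
        k,st,m=blob(d,u,v,10);c=(m["m10"]/m["m00"],m["m01"]/m["m00"])
        print(n,np.round(c,1),st,ray(d,*c,8).round(1))
a=cv2.resize(t["img"][225:325,205:425],None,fx=3.6,fy=3.6,interpolation=cv2.INTER_CUBIC)[:, :792]
b=cv2.resize(s["img"][270:360,285:415],None,fx=2.6,fy=2.6,interpolation=cv2.INTER_CUBIC)
c=np.zeros((600,792,3),np.uint8);c[:360]=a[:360];c[362:362+b.shape[0],:b.shape[1]]=b[:238]
cv2.imwrite("pics/crop2.png",c[:,:,::-1])
E
```

```text
wide [242.5 219.2] [229 206  28  28 608] [608.  131.4   8. ]
wide [289.4 231.4] [277 222  26  20 423] [606.  132.7   8. ]
mid [175.  276.5] [164 266  23  22 391] [472.5 287.1   8. ]
mid [209.3 229.1] [199 221  21  17 273] [470.1 288.4   8. ]
nar [253.9 274.2] [246 266  17  17 219] [477.7 102.9   8. ]
nar [257.6 259. ] [250 252  16  15 206] [475.3 104.5   8. ]
```

View pics/crop2.png

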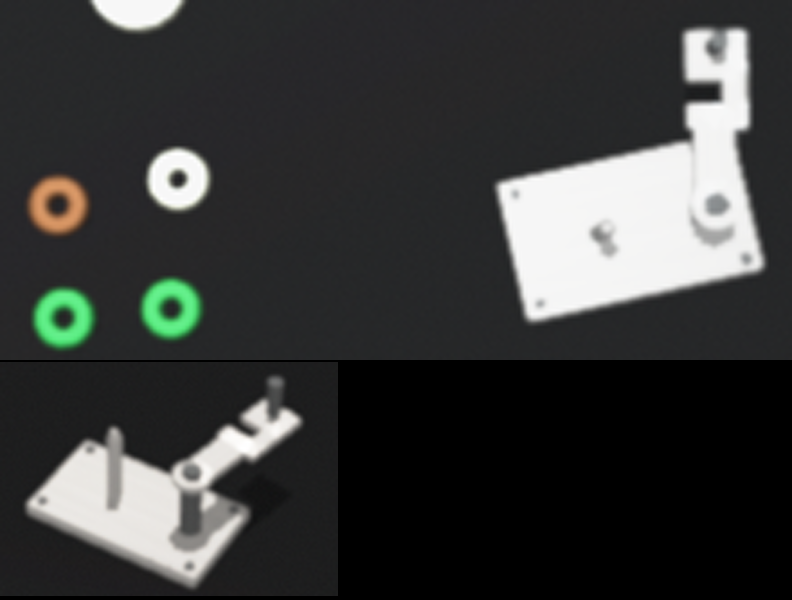

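```bash
cat > fit.py <<'E'
from h import *
from scipy.optimize import least_squares
t=capture("top");s=capture("side")
T=lambda x,y:((x+.5)/3.6-.5+205,(y+.5)/3.6-.5+225)
S=lambda x,y:((x+.5)/2.6-.5+285,(y-362+.5)/2.6-.5+270)
top=[((45,55.5,6),T(497,184)),((-45,55.5,0),T(527,321)),((-45,-99.5,6),T(764,270)),((0,-70,76),T(717,205)),((0,0,82),T(602,228))]
sid=[((-45,55.5,12),S(27,507)),((45,55.5,12),S(88,441)),((45,-99.5,12),S(249,513)),((0,-70,76),S(191,472)),((0,0,82),S(114,429))]
def W(p,P):
    c,s_=np.cos(p[2]),np.sin(p[2]);P=np.array(P,float)
    return np.c_[p[0]+c*P[:,0]-s_*P[:,1],p[1]+s_*P[:,0]+c*P[:,1],P[:,2]]
for n,d,L in(("top",t,top),("side",s,sid)):
    P,U=[a for a,_ in L],np.array([b for _,b in L])
    f=lambda p:(proj(d,W(p,P))-U).ravel()
    r=least_squares(f,[455,-210,0.2],loss="soft_l1")
    print(n,r.x.round(3),"res",r.fun.reshape(-1,2).round(1).tolist())
    for name,pt,z in(("tip",L[4],82),("pivot",L[3],76)): print(name,ray(d,*pt[1],z).round(1))
for d,p in((t,T(718,40)),(s,S(275,379))): print("pin",ray(d,*p,104).round(1))
E
python3 fit.py
```

```text
top [ 4.41044e+02 -1.68182e+02  2.11000e-01] res [[-0.0, 0.1], [-0.1, -0.0], [-0.8, -0.1], [-0.1, -0.1], [1.3, 0.1]]
tip [ 441.2 -165.2   82. ]
pivot [ 455.5 -236.7   76. ]
side [ 4.36980e+02 -1.69909e+02  1.98000e-01] res [[-0.4, -0.9], [-0.1, 0.1], [0.3, -0.4], [0.1, 0.1], [0.0, 1.6]]
tip [ 440.3 -166.5   82. ]
pivot [ 450.8 -238.3   76. ]
pin [ 554.  -235.2  104. ]
pin [ 553.7 -233.9  104. ]
```

The crop confirms it: the white ring at crop (178,180) is the narrow one, next to one brown and two green look-alikes. The fit gives the arbor at about (440,-168), carrier yaw 0.205, pivot at about (453,-237) and pin at about (554,-235), so the keeper is about 1.75 rad open. I'll hold the jaws along the carrier's x, which keeps them clear of the pivot, and grip high (tips at least 7 mm up) so the 82 mm arbor stays below the gripper body.

```bash
python3 -m handwheel '[[[38.8,-34.5,-15],[0,0,-0.0934]],[[38.8,-34.5,-15],[0,0,-0.0934]],[[38.8,-34.5,-15],[0,0,-0.0934]],[[38.8,-34.5,-15],[0,0,-0.0934]],[[38.8,-34.5,-15],[0,0,-0.0934]],[[38.8,-34.5,-15],[0,0,-0.0934]],[[38.8,-34.5,-15],[0,0,-0.0934]],[[38.8,-34.5,-15],[0,0,-0.0934]],[[38.8,-34.5,-15],[0,0,-0.0934]],[[38.8,-34.5,-15],[0,0,-0.0934]],[[0,0,0],[0,0,0]],[[0,0,0],[0,0,0]]]' 0
```

```text
time: 2.8
tool_pos: [606.7, 132.2, 98.5]
tcp_rot: [-3.141, -0.0, 1.777]
contact_force: [0.2, 0.1, -0.3]
grip_width: 91.9
```

```bash
python3 -m handwheel '[[[0,0,-25],[0,0,0]],[[0,0,-25],[0,0,0]],[[0,0,-15],[0,0,0]],[[0,0,-4.5],[0,0,0]],[[0,0,0],[0,0,0]],[[0,0,0],[0,0,0]]]' 0 && python3 -m handwheel '[[[0,0,0],[0,0,0]],[[0,0,0],[0,0,0]],[[0,0,0],[0,0,0]],[[0,0,0],[0,0,0]],[[0,0,0],[0,0,0]],[[0,0,0],[0,0,0]],[[0,0,0],[0,0,0]],[[0,0,0],[0,0,0]]]' 1
```

```text
time: 3.55
tool_pos: [607.8, 132.2, 30.2]
tcp_rot: [3.14, 0.0, 1.777]
contact_force: [-0.1, 0.3, 0.6]
grip_width: 91.9
time: 4.55
tool_pos: [607.2, 132.0, 29.3]
tcp_rot: [3.142, 0.0, 1.777]
contact_force: [-0.7, -1.2, 2.6]
grip_width: 61.1
```

```bash
python3 -m handwheel '[[[0,0,15],[0,0,0]],[[0,0,30],[0,0,0]],[[0,0,40],[0,0,0]],[[-20,-30,15],[0,0,0]],[[-30,-50,0],[0,0,0]],[[-30,-50,0],[0,0,0]],[[-30,-50,0],[0,0,0]],[[-20,-20,0],[0,0,0]],[[0,0,0],[0,0,0]],[[0,0,0],[0,0,0]]]'
python3 - <<'E'
from h import *
o=get_obs();print(o["tool_pos"].round(1),o["grip_width"],o["contact_force"].round(1))
for n in("top","side"):
    d=capture(n);p=o["tool_pos"];u,v=proj(d,p-[0,0,21])[0];print(n,u,v)
    a,b=int(u),int(v);c=cv2.resize(d["img"][b-50:b+50,a-65:a+65],None,fx=4,fy=4,interpolation=cv2.INTER_CUBIC)
    globals()[n]=c; print(a-65,b-50)
    cv2.imwrite(f"pics/raw_{n}.png",d["img"][:,:,::-1])
cv2.imwrite("pics/held.png",np.vstack([top[:300],side[100:]])[:,:,::-1])
E
```

```text
time: 5.8
tool_pos: [478.0, -67.7, 129.9]
tcp_rot: [3.14, 0.0, 1.777]
contact_force: [-0.3, 0.1, -1.7]
grip_width: 61.5
[478.  -67.7 129.9] 61.53211573791208 [-0.3  0.1 -1.7]
top 327.69933725677896 270.39534328056095
262 220
side 307.57060778799206 256.12442000801974
242 206
```

View pics/held.png

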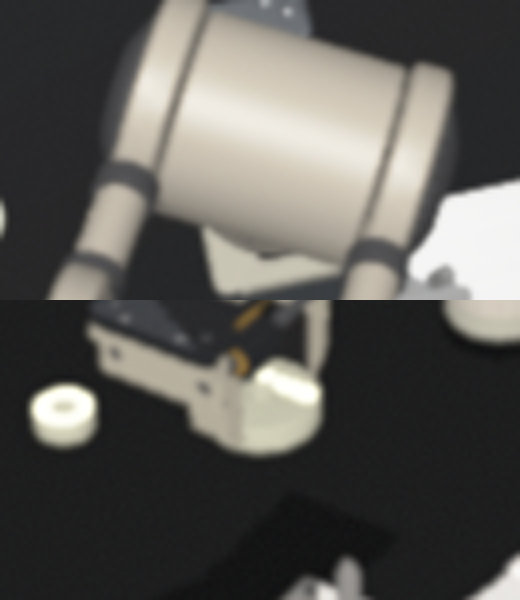

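The side view shows the ring held level between the jaws, with its right edge at u≈322.4 and its lower edge at v≈269.7. The top camera is blocked by the arm. I'll compare this with the projection of the ring at the TCP.

Run:
```python
from h import *
s=capture("side");a=np.linspace(0,6.283,181)
raw=cv2.imread("pics/raw_side.png")[:,:,::-1]
g=raw.min(2).astype(float)
# subpixel edges, ring right side & underside
row=g[258:264,300:335].mean(0);col=g[255:285,302:312].mean(1)
print(row.round(0),col.round(0))
for dx,dy in((0,0),(2,0),(0,2),(0,0)):
    q=[]
    for z in(100.6,116.6): q.append(proj(s,np.c_[478+dx+31*np.cos(a),-67.7+dy+31*np.sin(a),0*a+z]))
    q=np.vstack(q);m=(q[:,1]>258)&(q[:,1]<264);m2=(q[:,0]>302)&(q[:,0]<312)
    print(dx,dy,q[m,0].max().round(2),q[:,0].max().round(2),q[m2,1].max().round(2))
```

```text
[148. 150. 159. 171. 176. 176. 176. 176. 176. 176. 176. 177. 177. 178.
 177. 177. 176. 174. 171. 163. 145. 113.  68.  37.  28.  29.  29.  29.
  30.  29.  29.  29.  29.  29.  29.] [173. 172. 171. 171. 171. 172. 173. 176. 180. 181. 180. 179. 171. 138.
  89.  47.  30.  28.  29.  29.  29.  29.  29.  29.  29.  28.  28.  28.
  28.  27.]
0 0 322.1 322.1 268.29
2 0 322.76 322.76 267.85
0 2 321.44 321.44 267.87
0 0 322.1 322.1 268.29
```

Run:
```python
from h import *
a=np.linspace(0,6.283,61)
out=[]
for n,c in(("top",(375,288)),("side",(335,318))):
    d=capture(n);im=cv2.imread(f"pics/{n}1.png")
    x0,y0=c[0]-20,c[1]-(14 if n=="top" else 30);w,hh=40,(30 if n=="top" else 40)
    k=10 if n=="top" else 10
    z=cv2.resize(im[y0:y0+hh,x0:x0+w],None,fx=k,fy=k,interpolation=cv2.INTER_CUBIC)
    for off,col in (((0,0),(0,0,255)),):
        for zz,r in((82,2.5),(74,6),(12,6)):
            q=proj(d,np.c_[440+r*np.cos(a),-168+r*np.sin(a),0*a+zz])
            q=((q-[x0,y0]+.5)*k).astype(int);cv2.polylines(z,[q],True,col,1)
    print(n,x0,y0,proj(d,[[440,-168,82],[440,-168,12]]),proj(d,[[442,-168,82],[440,-166,82]]))
    out.append(z)
h=max(o.shape[0] for o in out)
out=[cv2.copyMakeBorder(o,0,h-o.shape[0],0,0,cv2.BORDER_CONSTANT) for o in out]
cv2.imwrite("pics/arbor.png",np.hstack(out))
```

```text
top 355 274 [[373.12029421 288.51643526]
 [370.227447   290.02271154]] [[373.1078217  287.60653566]
 [372.21154477 288.51818112]]
side 315 288 [[328.94284252 295.87849618]
 [329.00833349 320.77499509]] [[329.62599401 295.40726672]
 [328.2373006  295.4218985 ]]
```

View pics/arbor.png

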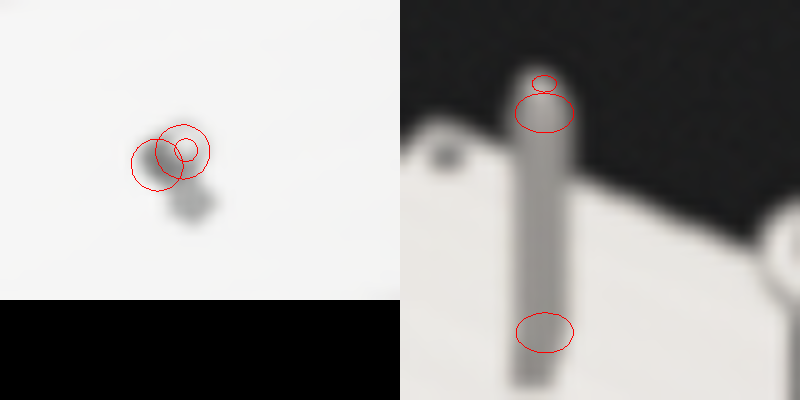

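Overlay: in the side view the arbor axis is at crop x≈541 (model 544), with its tip slightly higher than the model. In the top view the bright tip washes out against the plate. So the arbor is near (441,-167) ± 3 mm. The 5 mm tip in the 16 mm bore allows for that, and force feedback will do the centring.

```bash
python3 -m handwheel '[[[-12,-33,0],[0,0,0]],[[-13,-33.5,0],[0,0,0]],[[-12,-33,-5],[0,0,0]],[[0,0,-5],[0,0,0]],[[0,0,0],[0,0,0]],[[0,0,0],[0,0,0]]]'
python3 - <<'E'
from h import *
d=capture("side");o=get_obs();p=o["tool_pos"];print(p.round(1),o["contact_force"].round(1))
c=cv2.resize(d["img"][260:340,280:380],None,fx=6,fy=6,interpolation=cv2.INTER_CUBIC)
g=d["img"].min(2)
cv2.imwrite("pics/over.png",c[:,:,::-1])
E
```

```text
time: 6.8
tool_pos: [440.6, -166.6, 119.3]
tcp_rot: [3.141, -0.0, 1.778]
contact_force: [0.2, 0.8, -1.5]
grip_width: 61.1
[ 440.6 -166.6  119.3] [-0.2  0.1 -1.5]
```

View pics/over.png

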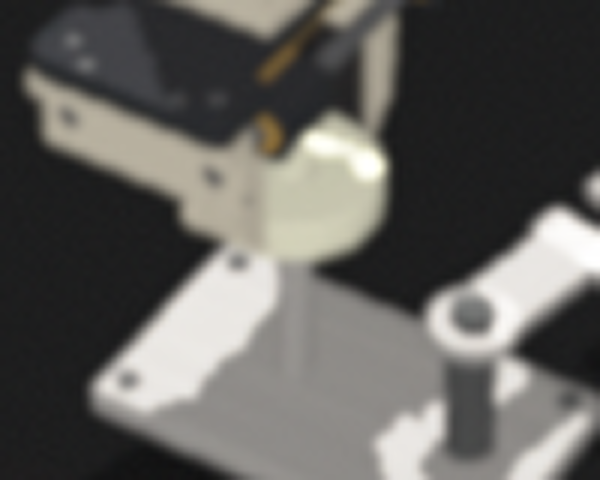

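The ring is directly above the arbor and its image axis lines up (arbor u≈329, ring right edge u≈344, as predicted). Now I'll lower it in small steps while watching the forces.

```bash
python3 -m handwheel '[[[0,0,-5],[0,0,0]],[[0,0,-4],[0,0,0]],[[0,0,-2],[0,0,0]],[[0,0,0],[0,0,0]]]' && python3 -m handwheel '[[[0,0,-2],[0,0,0]],[[0,0,-2],[0,0,0]],[[0,0,0],[0,0,0]]]'&& python3 -m handwheel '[[[0,0,-2],[0,0,0]],[[0,0,0],[0,0,0]]]'
```

```text
time: 7.35
tool_pos: [440.1, -167.4, 108.0]
tcp_rot: [-3.141, -0.0, 1.777]
contact_force: [0.1, -1.1, -2.5]
grip_width: 61.1
time: 7.72
tool_pos: [440.1, -167.4, 104.1]
tcp_rot: [-3.141, -0.0, 1.777]
contact_force: [-0.5, 0.4, -1.1]
grip_width: 61.0
time: 7.98
tool_pos: [440.2, -167.4, 102.1]
tcp_rot: [-3.142, -0.0, 1.777]
contact_force: [0.1, -0.2, -1.9]
grip_width: 61.3
```

```bash
python3 -m handwheel '[[[0,0,-6],[0,0,0]],[[0,0,-6],[0,0,0]],[[0,0,0],[0,0,0]]]' && python3 -m handwheel '[[[0,0,-10],[0,0,0]],[[0,0,-10],[0,0,0]],[[0,0,-10],[0,0,0]],[[0,0,0],[0,0,0]]]'
```

```text
time: 8.35
tool_pos: [439.8, -167.2, 89.6]
tcp_rot: [-3.141, -0.001, 1.777]
contact_force: [0.5, 0.1, -1.5]
grip_width: 60.7
time: 8.85
tool_pos: [439.6, -167.1, 59.2]
tcp_rot: [-3.14, -0.001, 1.777]
contact_force: [-0.2, 0.4, -1.5]
grip_width: 61.3
```

```bash
python3 -m handwheel '[[[0,0,-8],[0,0,0]],[[0,0,-5],[0,0,0]],[[0,0,-2],[0,0,0]],[[0,0,0],[0,0,0]]]'&&python3 -m handwheel '[[[0,0,-1.5],[0,0,0]],[[0,0,0],[0,0,0]]]'
```

```text
time: 9.35
tool_pos: [440.2, -167.4, 45.2]
tcp_rot: [-3.142, -0.0, 1.777]
contact_force: [-1.2, -0.1, -2.1]
grip_width: 61.3
time: 9.6
tool_pos: [440.3, -167.5, 43.8]
tcp_rot: [3.141, 0.0, 1.777]
contact_force: [0.0, 0.4, -1.9]
grip_width: 61.2
```

```bash
python3 -m handwheel '[[[0,0,-1.2],[0,0,0]],[[0,0,0],[0,0,0]]]'&&python3 -m handwheel '[[[0,0,-0.7],[0,0,0]],[[0,0,0],[0,0,0]]]' && python3 -m handwheel '[[[0,0,-0.5],[0,0,0]],[[0,0,0],[0,0,0]]]'
```

```text
time: 9.85
tool_pos: [440.2, -167.4, 42.5]
tcp_rot: [3.142, -0.0, 1.777]
contact_force: [-0.5, 0.2, -1.6]
grip_width: 61.2
time: 10.1
tool_pos: [440.2, -167.4, 41.8]
tcp_rot: [3.142, -0.0, 1.777]
contact_force: [1.1, 0.1, -1.2]
grip_width: 61.2
time: 10.35
tool_pos: [440.2, -167.5, 41.3]
tcp_rot: [3.141, 0.0, 1.777]
contact_force: [0.1, 0.9, -1.8]
grip_width: 61.4
```

```bash
python3 -m handwheel '[[[0,0,-0.4],[0,0,0]],[[0,0,0],[0,0,0]]]'&&python3 -m handwheel '[[[0,0,-0.4],[0,0,0]],[[0,0,0],[0,0,0]]]'
```

```text
time: 10.6
tool_pos: [440.3, -167.5, 41.2]
tcp_rot: [3.141, 0.0, 1.777]
contact_force: [-1.5, 0.6, 4.4]
grip_width: 61.2
time: 10.85
tool_pos: [440.3, -167.5, 41.2]
tcp_rot: [3.141, 0.0, 1.777]
contact_force: [-2.1, 1.2, 9.2]
grip_width: 61.2
```

```bash
python3 -m handwheel '[[[0,0,0.4],[0,0,0]],[[0,0,0],[0,0,0]],[[0,0,0],[0,0,0]],[[0,0,0],[0,0,0]],[[0,0,20],[0,0,0]],[[0,0,30],[0,0,0]],[[0,0,40],[0,0,0]]]' 0 && python3 -m handwheel '[[[3,40,0],[0,0,0]],[[3,45,0],[0,0,0]],[[3,50,0],[0,0,0]],[[3,50,0],[0,0,0]],[[3,50,0],[0,0,0]],[[3,50,0],[0,0,0]],[[3,50,0],[0,0,0]],[[3,50,0],[0,0,0]],[[3,40,0],[0,0,0]],[[4,30,-10],[0,0,0]],[[0,0,0],[0,0,0]],[[0,0,0],[0,0,0]]]'
```

```text
time: 11.72
tool_pos: [439.7, -167.2, 131.2]
tcp_rot: [-3.14, -0.001, 1.777]
contact_force: [0.1, 0.3, -0.6]
grip_width: 91.7
time: 13.22
tool_pos: [471.0, 287.0, 120.7]
tcp_rot: [-3.141, 0.0, 1.777]
contact_force: [-0.1, 0.8, -0.2]
grip_width: 92.1
```

```bash
python3 -m handwheel '[[[0,0.7,-35],[0,0,0]],[[0,0,-35],[0,0,0]],[[0,0,-17],[0,0,0]],[[0,0,-5.5],[0,0,0]],[[0,0,0],[0,0,0]],[[0,0,0],[0,0,0]]]' && python3 -m handwheel '[[[0,0,0],[0,0,0]],[[0,0,0],[0,0,0]],[[0,0,0],[0,0,0]],[[0,0,0],[0,0,0]],[[0,0,0],[0,0,0]],[[0,0,0],[0,0,0]],[[0,0,0],[0,0,0]],[[0,0,0],[0,0,0]],[[0,0,0],[0,0,0]]]' 1
```

```text
time: 13.98
tool_pos: [471.9, 288.5, 29.6]
tcp_rot: [3.14, -0.0, 1.777]
contact_force: [0.1, -0.1, -1.1]
grip_width: 91.7
time: 15.1
tool_pos: [471.2, 288.2, 28.4]
tcp_rot: [-3.142, 0.0, 1.777]
contact_force: [-1.4, -0.1, 0.2]
grip_width: 46.5
```

```bash
python3 -m handwheel '[[[0,0,20],[0,0,0]],[[0,0,35],[0,0,0]],[[0,0,35],[0,0,0]],[[-1,-20,10],[0,0,0]]]' && python3 -m handwheel '[[[-3,-40,0],[0,0,0]],[[-3,-50,0],[0,0,0]],[[-3,-50,0],[0,0,0]],[[-3,-50,0],[0,0,0]],[[-3,-50,0],[0,0,0]],[[-3,-50,0],[0,0,0]],[[-3,-50,0],[0,0,0]],[[-3,-45,0],[0,0,0]],[[-3,-30,0],[0,0,0]],[[-3,-20.7,-15],[0,0,0]],[[0,0,0],[0,0,0]],[[0,0,0],[0,0,0]]]'
```

```text
time: 15.6
tool_pos: [471.1, 268.8, 130.3]
tcp_rot: [3.137, -0.001, 1.779]
contact_force: [-0.0, -0.2, -1.3]
grip_width: 46.7
time: 17.1
tool_pos: [439.4, -167.1, 113.1]
tcp_rot: [-3.141, -0.001, 1.776]
contact_force: [0.1, 0.7, -1.0]
grip_width: 46.7
```

```bash
python3 -m handwheel '[[[0.7,0,-3],[0,0,0]],[[0,0,-3],[0,0,0]],[[0,0,0],[0,0,0]]]' && python3 -m handwheel '[[[0,0,-2],[0,0,0]],[[0,0,-2],[0,0,0]],[[0,0,0],[0,0,0]]]'&& python3 -m handwheel '[[[0,0,-2],[0,0,0]],[[0,0,-2],[0,0,0]],[[0,0,0],[0,0,0]]]'
```

```text
time: 17.48
tool_pos: [440.9, -167.0, 107.3]
tcp_rot: [-3.141, -0.0, 1.778]
contact_force: [0.7, 0.8, -1.5]
grip_width: 46.9
time: 17.85
tool_pos: [440.8, -167.3, 103.3]
tcp_rot: [-3.141, -0.0, 1.777]
contact_force: [-0.0, 0.3, -0.5]
grip_width: 46.8
time: 18.23
tool_pos: [440.8, -167.4, 99.2]
tcp_rot: [-3.141, -0.0, 1.777]
contact_force: [0.1, -0.1, -1.7]
grip_width: 46.8
```

Bottom at about 71 mm and on the arbor with no contact. Seating is expected at TCP z≈56.

```bash
python3 -m handwheel '[[[0,0,-10],[0,0,0]],[[0,0,-12],[0,0,0]],[[0,0,-10],[0,0,0]],[[0,0,-7],[0,0,0]],[[0,0,-2],[0,0,0]],[[0,0,0],[0,0,0]],[[0,0,0],[0,0,0]]]' && python3 -m handwheel '[[[0,0,-0.8],[0,0,0]],[[0,0,0],[0,0,0]]]' && python3 -m handwheel '[[[0,0,-0.6],[0,0,0]],[[0,0,0],[0,0,0]]]'
```

```text
time: 19.1
tool_pos: [441.1, -167.6, 58.7]
tcp_rot: [3.141, 0.0, 1.777]
contact_force: [-0.2, -0.2, -1.3]
grip_width: 46.9
time: 19.35
tool_pos: [441.0, -167.5, 57.7]
tcp_rot: [3.141, 0.0, 1.777]
contact_force: [-0.8, 0.2, -0.8]
grip_width: 46.6
time: 19.6
tool_pos: [440.9, -167.4, 57.0]
tcp_rot: [3.142, -0.0, 1.777]
contact_force: [-0.1, -0.2, -1.0]
grip_width: 46.5
```

```bash
python3 -m handwheel '[[[0,0,-0.5],[0,0,0]],[[0,0,0],[0,0,0]]]' && python3 -m handwheel '[[[0,0,-0.4],[0,0,0]],[[0,0,0],[0,0,0]]]' && python3 -m handwheel '[[[0,0,-0.4],[0,0,0]],[[0,0,0],[0,0,0]]]'
```

```text
time: 19.85
tool_pos: [440.9, -167.4, 56.5]
tcp_rot: [-3.142, -0.0, 1.777]
contact_force: [0.0, 0.4, -1.3]
grip_width: 46.8
time: 20.1
tool_pos: [440.9, -167.5, 56.4]
tcp_rot: [3.141, 0.0, 1.777]
contact_force: [-0.6, 0.3, 3.8]
grip_width: 46.9
time: 20.35
tool_pos: [440.9, -167.4, 56.3]
tcp_rot: [3.141, 0.0, 1.777]
contact_force: [-2.2, 0.8, 8.3]
grip_width: 47.1
```

```bash
python3 -m handwheel '[[[0,0,0.4],[0,0,0]],[[0,0,0],[0,0,0]],[[0,0,0],[0,0,0]],[[0,0,0],[0,0,0]],[[0,0,20],[0,0,0]],[[0,0,30],[0,0,0]],[[0,0,25],[0,0,0]]]' 0 && python3 -m handwheel '[[[4,35,0],[0,0,0]],[[6,50,0],[0,0,0]],[[6,50,0],[0,0,0]],[[6,50,0],[0,0,0]],[[6,45,0],[0,0,0]],[[7.7,41,-20],[0,0,0]],[[0,0,-20],[0,0,0]],[[0,0,0],[0,0,0]],[[0,0,0],[0,0,0]]]' 0.39
```

```text
time: 21.22
tool_pos: [441.0, -167.5, 132.0]
tcp_rot: [3.141, 0.0, 1.777]
contact_force: [0.7, -0.4, 0.4]
grip_width: 91.7
time: 22.35
tool_pos: [476.9, 103.2, 91.7]
tcp_rot: [3.141, 0.0, 1.776]
contact_force: [-0.5, -0.2, 0.6]
grip_width: 56.1
```

```bash
python3 -m handwheel '[[[0,0.4,-30],[0,0,0]],[[0,0,-22],[0,0,0]],[[0,0,-8],[0,0,0]],[[0,0,-3],[0,0,0]],[[0,0,0],[0,0,0]],[[0,0,0],[0,0,0]]]' && python3 -m handwheel '[[[0,0,0],[0,0,0]],[[0,0,0],[0,0,0]],[[0,0,0],[0,0,0]],[[0,0,0],[0,0,0]],[[0,0,0],[0,0,0]],[[0,0,0],[0,0,0]],[[0,0,0],[0,0,0]]]' 1
```

```text
time: 23.1
tool_pos: [477.1, 104.0, 28.9]
tcp_rot: [3.14, 0.0, 1.777]
contact_force: [0.6, 0.4, 0.2]
grip_width: 55.9
time: 23.98
tool_pos: [476.7, 104.0, 28.3]
tcp_rot: [3.141, 0.0, 1.777]
contact_force: [-0.4, -0.2, 3.9]
grip_width: 35.3
```

```bash
python3 -m handwheel '[[[0,0,20],[0,0,0]],[[0,0,35],[0,0,0]],[[0,0,35],[0,0,0]],[[-1,-10,10],[0,0,0]]]' && python3 -m handwheel '[[[-5,-40,0],[0,0,0]],[[-7,-50,0],[0,0,0]],[[-7,-50,0],[0,0,0]],[[-7,-50,0],[0,0,0]],[[-5,-40,0],[0,0,0]],[[-4,-31.5,-15],[0,0,0]],[[0,0,-3],[0,0,0]],[[0,0,0],[0,0,0]],[[0,0,0],[0,0,0]]]'
```

```text
time: 24.48
tool_pos: [476.5, 94.0, 129.6]
tcp_rot: [3.138, 0.001, 1.778]
contact_force: [-1.0, -0.2, -1.5]
grip_width: 35.1
time: 25.6
tool_pos: [440.6, -166.8, 110.1]
tcp_rot: [-3.141, -0.0, 1.778]
contact_force: [0.1, 0.7, -0.1]
grip_width: 35.1
```

```bash
python3 -m handwheel '[[[0,0,-2],[0,0,0]],[[0,0,-2],[0,0,0]],[[0,0,0],[0,0,0]]]' && python3 -m handwheel '[[[0,0,-2],[0,0,0]],[[0,0,-2],[0,0,0]],[[0,0,0],[0,0,0]]]'&& python3 -m handwheel '[[[0,0,-2],[0,0,0]],[[0,0,-2],[0,0,0]],[[0,0,0],[0,0,0]]]'
```

```text
time: 25.98
tool_pos: [440.6, -167.3, 106.1]
tcp_rot: [-3.142, -0.0, 1.777]
contact_force: [-0.1, -0.7, 0.0]
grip_width: 35.1
time: 26.35
tool_pos: [440.5, -167.5, 101.9]
tcp_rot: [-3.141, -0.0, 1.777]
contact_force: [0.4, -1.5, -1.3]
grip_width: 35.2
time: 26.72
tool_pos: [440.5, -167.5, 97.9]
tcp_rot: [-3.141, -0.0, 1.777]
contact_force: [-0.5, -0.6, 0.1]
grip_width: 35.5
```

Expected seat: TCP z≈72.3.

```bash
python3 -m handwheel '[[[0,0,-10],[0,0,0]],[[0,0,-8],[0,0,0]],[[0,0,-4],[0,0,0]],[[0,0,-2],[0,0,0]],[[0,0,0],[0,0,0]]]' && python3 -m handwheel '[[[0,0,-0.8],[0,0,0]],[[0,0,0],[0,0,0]]]' && python3 -m handwheel '[[[0,0,-0.5],[0,0,0]],[[0,0,0],[0,0,0]]]'
```

```text
time: 27.35
tool_pos: [440.6, -167.5, 74.0]
tcp_rot: [-3.142, -0.0, 1.777]
contact_force: [0.5, 1.1, 0.0]
grip_width: 35.1
time: 27.6
tool_pos: [440.7, -167.6, 73.5]
tcp_rot: [3.141, 0.0, 1.777]
contact_force: [-0.1, 0.2, -0.2]
grip_width: 35.4
time: 27.85
tool_pos: [440.6, -167.6, 72.9]
tcp_rot: [3.141, 0.0, 1.777]
contact_force: [1.1, -0.3, -1.0]
grip_width: 34.9
```

```bash
python3 -m handwheel '[[[0,0,-0.4],[0,0,0]],[[0,0,0],[0,0,0]]]' && python3 -m handwheel '[[[0,0,-0.4],[0,0,0]],[[0,0,0],[0,0,0]]]'
```

```text
time: 28.1
tool_pos: [440.6, -167.5, 72.4]
tcp_rot: [3.142, 0.0, 1.777]
contact_force: [0.8, 0.0, -0.6]
grip_width: 35.1
time: 28.35
tool_pos: [440.7, -167.5, 72.3]
tcp_rot: [3.141, 0.0, 1.777]
contact_force: [-0.8, -0.5, 3.5]
grip_width: 35.2
```

```bash
python3 -m handwheel '[[[0,0,0],[0,0,0]],[[0,0,0],[0,0,0]],[[0,0,0],[0,0,0]],[[0,0,15],[0,0,0]],[[0,0,30],[0,0,0]],[[0,0,28],[0,0,0]]]' 0.3 && python3 -m handwheel '[[[11,-7,0],[0,0,-0.177]],[[11,-7,0],[0,0,-0.177]],[[11,-7,0],[0,0,-0.177]],[[11,-7,0],[0,0,-0.177]],[[11,-7,0],[0,0,-0.177]],[[11,-7,0],[0,0,-0.177]],[[11,-7,0],[0,0,-0.177]],[[11,-7,0],[0,0,-0.177]],[[12,-6,0],[0,0,-0.175]],[[12,-5.5,0],[0,0,-0.175]],[[0,0,0],[0,0,0]],[[0,0,0],[0,0,0]]]' 0.65
python3 - <<'E'
from h import *
o=get_obs();p=o["tool_pos"];print(o["joint_positions"].round(2))
d=capture("side");u,v=proj(d,[p[0],p[1],90])[0];print(u,v)
a,b=int(u),int(v);x0=a-70
c=cv2.resize(d["img"][b-60:b+40,x0-10:x0+120],None,fx=6,fy=6,interpolation=cv2.INTER_CUBIC)
cv2.imwrite("pics/pin.png",c[:,:,::-1]);print(x0-10,b-60)
E
```

```text
time: 29.1
tool_pos: [440.5, -167.5, 145.7]
tcp_rot: [-3.141, -0.0, 1.777]
contact_force: [-0.2, -0.3, -0.1]
grip_width: 64.3
time: 30.6
tool_pos: [552.1, -234.7, 144.7]
tcp_rot: [-3.141, 0.001, 0.014]
contact_force: [0.1, -0.6, -0.0]
grip_width: 31.7
[-0.53  0.57  1.45 -0.    1.12  1.03]
389.84310939754033 281.97397143484284
309 221
```

View pics/pin.png

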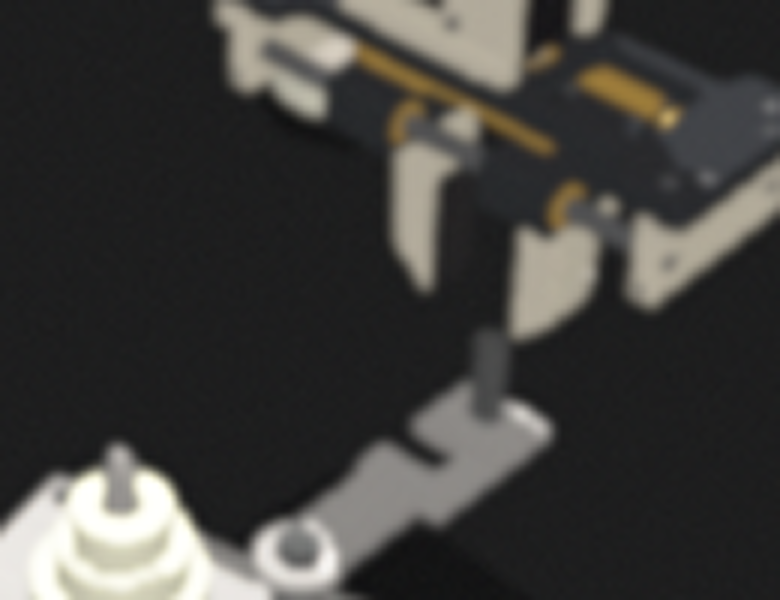

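The image shows all three rings stacked flat on the arbor, and the keeper pin (crop (490,335)) below the gap between the jaws. The predicted and measured pin columns agree within 1 px, and the clearance is about 10 mm each side. I'll lower around the pin.

```bash
python3 -m handwheel '[[[0.5,-1,-8],[0,0,0]],[[0,0,-8],[0,0,0]],[[0,0,-5],[0,0,0]],[[0,0,-3],[0,0,0]],[[0,0,0],[0,0,0]]]' && python3 -m handwheel '[[[0,0,-6],[0,0,0]],[[0,0,-6],[0,0,0]],[[0,0,0],[0,0,0]]]'
python3 - <<'E'
import numpy as np
# path of TCP: tool angle th (keeper), leading the pin by 9.8mm tangentially (finger contact)
A=np.array([440.6,-167.5]);y=.205;P=A+70*np.array([np.sin(y),-np.cos(y)])
prev=None
for i,th in enumerate(np.r_[np.arange(1.766,-0.001,-0.1766),0]):
    f=np.pi/2+y-th; e=np.array([np.cos(f),np.sin(f)]);t=np.array([-e[1],e[0]])
    p=P+98*e+9.8*t
    print(round(th,3),p.round(1),None if prev is None else (p-prev).round(1)); prev=p
E
```

```text
time: 31.28
tool_pos: [553.0, -236.0, 120.8]
tcp_rot: [-3.141, 0.0, 0.011]
contact_force: [-0.7, 0.7, -0.2]
grip_width: 32.2
time: 31.65
tool_pos: [552.8, -235.8, 108.3]
tcp_rot: [-3.141, 0.001, 0.011]
contact_force: [0.2, 0.6, 0.1]
grip_width: 32.2
1.766 [ 552.7 -225.3] None
1.589 [ 549.3 -208.2] [-3.4 17. ]
1.413 [ 543.  -192.1] [-6.4 16.2]
1.236 [ 533.9 -177.3] [-9.1 14.8]
1.06 [ 522.3 -164.3] [-11.6  13. ]
0.883 [ 508.7 -153.6] [-13.7  10.7]
0.706 [ 493.4 -145.4] [-15.3   8.2]
0.53 [ 476.8 -140. ] [-16.5   5.4]
0.353 [ 459.6 -137.7] [-17.2   2.4]
0.177 [ 442.3 -138.4] [-17.4  -0.7]
-0.0 [ 425.3 -142.1] [-17.   -3.7]
0.0 [ 425.3 -142.1] [0. 0.]
```

```bash
python3 -m handwheel '[[[0,5,0],[0,0,0]],[[0,5.5,0],[0,0,0]],[[-1.3,8.6,0],[0,0,0.0883]],[[-2.1,8.4,0],[0,0,0.0883]],[[-2.9,8.2,0],[0,0,0.0883]],[[-3.5,8,0],[0,0,0.0883]],[[-4.2,7.6,0],[0,0,0.0883]],[[-4.9,7.2,0],[0,0,0.0883]],[[-5.5,6.7,0],[0,0,0.0883]],[[-6.1,6.3,0],[0,0,0.0883]]]' && python3 -m handwheel '[[[-6.6,5.7,0],[0,0,0.0883]],[[-7.1,5,0],[0,0,0.0883]],[[-7.5,4.4,0],[0,0,0.0883]],[[-7.8,3.8,0],[0,0,0.0883]],[[-8.1,3.1,0],[0,0,0.0883]],[[-8.4,2.3,0],[0,0,0.0883]],[[-8.5,1.6,0],[0,0,0.0883]],[[-8.7,0.8,0],[0,0,0.0883]],[[0,0,0],[0,0,0]]]'
```

```text
time: 32.9
tool_pos: [522.7, -164.1, 109.3]
tcp_rot: [3.141, -0.0, 0.721]
contact_force: [-0.4, -0.2, 0.1]
grip_width: 32.2
time: 34.02
tool_pos: [459.7, -137.5, 109.3]
tcp_rot: [3.141, 0.0, 1.423]
contact_force: [0.2, -0.1, 1.2]
grip_width: 32.2
```

```bash
python3 -m handwheel '[[[-8.7,0.1,0],[0,0,0.0883]],[[-8.7,-0.8,0],[0,0,0.0883]],[[-6,-1,0],[0,0,0.06]],[[-5.5,-1.2,0],[0,0,0.06]],[[0,0,0],[0,0,0]],[[0,0,0],[0,0,0]]]' && python3 -m handwheel '[[[-3,-0.8,0],[0,0,0.03]],[[0,0,0],[0,0,0]]]' && python3 -m handwheel '[[[-2.5,-0.6,0],[0,0,0.02]],[[0,0,0],[0,0,0]]]'
```

```text
time: 34.78
tool_pos: [431.4, -140.8, 109.1]
tcp_rot: [3.141, 0.0, 1.718]
contact_force: [0.1, 0.6, 0.3]
grip_width: 32.1
time: 35.02
tool_pos: [427.9, -141.6, 109.0]
tcp_rot: [-3.142, -0.0, 1.75]
contact_force: [1.0, 0.5, 0.3]
grip_width: 31.9
time: 35.28
tool_pos: [425.3, -142.2, 109.0]
tcp_rot: [-3.141, -0.0, 1.77]
contact_force: [0.7, 0.3, -0.7]
grip_width: 32.3
```

Not at the stop yet, so I'll keep going in small steps until the force rises.

```bash
python3 -m handwheel '[[[-1,-0.2,0],[0,0,0]],[[0,0,0],[0,0,0]]]' && python3 -m handwheel '[[[-1,-0.2,0],[0,0,0]],[[0,0,0],[0,0,0]]]'  && python3 -m handwheel '[[[-1,-0.2,0],[0,0,0]],[[0,0,0],[0,0,0]]]'
```

```text
time: 35.52
tool_pos: [424.8, -142.3, 109.1]
tcp_rot: [3.141, 0.0, 1.77]
contact_force: [2.9, 1.1, -1.2]
grip_width: 32.1
time: 35.78
tool_pos: [424.6, -142.4, 109.1]
tcp_rot: [3.139, 0.0, 1.77]
contact_force: [5.7, 3.1, -3.4]
grip_width: 32.1
time: 36.02
tool_pos: [424.4, -142.4, 109.2]
tcp_rot: [3.137, 0.001, 1.77]
contact_force: [10.7, 4.8, -6.1]
grip_width: 32.0
```

```bash
python3 -m handwheel '[[[4.5,1,0],[0,0,0]],[[5,1,0],[0,0,0]],[[0,0,0],[0,0,0]],[[0,0,15],[0,0,0]],[[0,0,35],[0,0,0]],[[0,0,40],[0,0,0]],[[-10,40,20],[0,0,0]],[[-10,50,0],[0,0,0]],[[-10,50,0],[0,0,0]],[[-10,50,0],[0,0,0]],[[-10,50,0],[0,0,0]],[[0,0,0],[0,0,0]]]' && python3 -m handwheel '[[[0,50,0],[0,0,0]],[[0,50,0],[0,0,0]],[[0,0,0],[0,0,0]],[[0,0,0],[0,0,0]]]'
python3 - <<'E'
from h import *
o=get_obs();print(o["tool_pos"].round(1),o["contact_force"].round(1))
t=capture("top")["img"][250:325,335:435];s=capture("side");print(proj(s,[434.9,-140.1,104]))
s=s["img"][265:355,285:385]
cv2.imwrite("pics/final.png",np.vstack([cv2.resize(a,None,fx=f,fy=f,interpolation=cv2.INTER_CUBIC)[:h,:400] for a,f,h in((t,4,300),(s,3.3,297))][0:1]+[cv2.copyMakeBorder(cv2.resize(s,None,fx=3.3,fy=3.3,interpolation=cv2.INTER_CUBIC),0,0,0,70,0)])[:,:,::-1])
E
```

```text
time: 37.52
tool_pos: [380.8, 101.7, 219.1]
tcp_rot: [-3.141, -0.0, 1.775]
contact_force: [0.0, -0.9, -0.4]
grip_width: 31.7
time: 38.02
tool_pos: [382.1, 198.3, 218.8]
tcp_rot: [-3.141, 0.001, 1.77]
contact_force: [-0.4, -0.3, -0.6]
grip_width: 32.0
[382.1 198.3 218.8] [-0.4 -0.3 -0.6]
[[317.32498868 282.61267579]]
```

View pics/final.png

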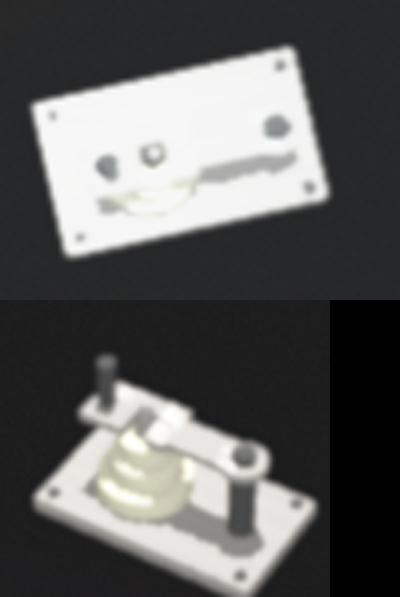

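The final pictures show the rings stacked flat with the keeper over them, the arbor in the slot (top crop (152,153)), and the pin (107,165), arbor and pivot (277,127) in line. The side view has the pin at about u 317, as predicted for home. I'll hand it in.

```bash
python3 -c "
from plant import bot,get_obs
print(bot.close_job(), get_obs()['time'])"
```

```text
the job is handed in; nothing more can be done
the job is handed in; nothing more can be done
```

The carrier is loaded and handed in: the wide, middle and narrow white rings are on the arbor in that order, and the keeper is swung home over them.

- **Rings:** I lowered each ring until the wrist force showed it seated (4–10 N) before letting go. The seating heights matched the expected ones to within about 0.2 mm.
- **Keeper:** I pushed it by its pin until it met the stop at about 12 N. The pin then worked out at about (434, -140), against (435, -140) predicted for fully home. I backed the gripper off and left it about 340 mm away, touching nothing.
- **Last check:** Top and side pictures taken at about 38 s of the 72 s limit show the stack flat under the keeper, with the arbor in its slot. The highest force I read was about 13 N, at the keeper stop.
- **Disagreements:** The two cameras differed by up to 4 mm on where the arbor stands, so I used a value between them and felt the way down. No ring touched the arbor hard enough to register. The middle ring's grip width read 46.5 mm for a 48 mm ring, and it still seated correctly.
- **Not checked:** I kept the arm clear of the bottle, beaker and meter, but took no final picture of them.

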